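# Set out the club regatta prizes on their plinths

### The job

Set out the four regatta prizes for the prize-giving: stand each one upright in the plinth whose recess is cut to the shape and size of its foot, fully down inside the rim, and let go of it. Set them down gently, do not tip any over, and leave the drink can and the ticket roll where they are.

Things in the scene. Friction and masses are not known exactly. Their poses are not given: they have to be found in the camera images.
- cup: The large silver-coloured prize cup, loose, about 0.4 kg, 130 mm tall. Round foot 84 mm across and 14 mm thick; open bowl 62 mm across outside, its wall vertical from 82 to 130 mm height; two ear handles on the bowl reaching 52 mm out along its +y and -y, so it is gripped across the bowl along its x, about 110 mm above its underside. Origin: centre of the underside; z up.
- goblet: The small silver-coloured goblet, no handles, loose, about 0.22 kg, 112 mm tall. Round foot 60 mm across and 10 mm thick; open bowl 46 mm across outside, its wall vertical from 72 to 112 mm height, gripped there in any direction. Origin: centre of the underside; z up.
- lighthouse: The lighthouse prize, loose, about 0.33 kg, 118 mm tall. Square wooden foot 72 x 72 mm and 15 mm thick, sides along its x and y; upright round white tower with grey bands, 40 mm across, from 15 to 96 mm height, narrower dark lantern and cap above. Gripped by the tower. Origin: centre of the underside; z up.
- boat: Wooden sailing-boat prize, loose, 0.25 kg, 128 mm tall. Oblong foot 92 mm (its x) by 46 mm (its y), 14 mm thick; hull 26 mm wide at 26 to 46 mm height; flat solid wooden sails above, 10 mm thick across its y, in its xz plane, solid from x = -15 to 19 mm up to 100 mm height. Grip across the sails (along y) at the mast, 75 to 90 mm up. Origin: centre of the underside, below the mast; z up.
- plinth_wide_round: The larger round plinth. Dark wood, 28 mm tall, fixed to the table; in its top a recess 10 mm deep with a cork-coloured floor 18 mm above the table and an 8 mm rim around it. Recess 96 mm across, plinth 112 mm across. Origin: centre of the underside on the table, directly below the recess centre; z up.
- plinth_small_round: The smaller round plinth. Dark wood, 28 mm tall, fixed to the table; in its top a recess 10 mm deep with a cork-coloured floor 18 mm above the table and an 8 mm rim around it. Recess 72 mm across, plinth 88 mm across. Origin: centre of the underside on the table, directly below the recess centre; z up.
- plinth_square: The square plinth. Dark wood, 28 mm tall, fixed to the table; in its top a recess 10 mm deep with a cork-coloured floor 18 mm above the table and an 8 mm rim around it. Recess 84 x 84 mm with sides along its x and y, plinth 100 x 100 mm. Origin: centre of the underside on the table, directly below the recess centre; z up.
- plinth_oblong: The oblong plinth. Dark wood, 28 mm tall, fixed to the table; in its top a recess 10 mm deep with a cork-coloured floor 18 mm above the table and an 8 mm rim around it. Recess 104 mm (its x) by 58 mm (its y), plinth 120 x 74 mm. Origin: centre of the underside on the table, directly below the recess centre; z up.
- can: A full red drink can, 66 mm across and 115 mm tall, standing loose among the prizes; to be left alone. Origin: centre of the underside; z up.
- ticket_roll: A paper-coloured roll of raffle tickets lying flat, loose, 100 mm across with a 64 mm hole, 30 mm tall, among the plinths; to be left alone. Origin: centre of the underside; z up.

How it is judged:
By the outcome, as a careful person would: the job done as asked, in the order asked, and still so for the second after the job is handed in, with the robot touching nothing.
It also fails if it takes over 120 s, if anything falls off the work surface, if the arm or the gripper's body presses on something with over 40 N, if the wrist force passes 120 N, or if a joint passes its speed limit or range.

### The arm

A 7-joint arm with a two-finger parallel gripper is mounted at the origin on the work surface. World frame = base frame: x ahead of the robot, y to its left, z up, the work surface at z = 0. Lengths are in mm, angles in rad, forces in N, time in s.
With the tool pointing down it reaches from about 425 to 800 mm from the base axis. Payload 8.3 kg.
Tool frame: the origin (TCP) lies at the very end of the fingers, on their centre line; the grasp point (between the pads) lies 19 mm behind it; z points along the fingers, y is the line along which they close (so a half turn about z gives the same grasp; the last joint's range is limited). The gripper opens to 85 mm and grips with 20 to 120 N. Pads are 22 mm wide; open, the fingers measure 114 mm over their backs; the gripper's body (76 mm by 85 mm) begins 54 mm behind the grasp point. The pads swing forward as they close: fully open they stand 13 mm farther back than shut.
Start: joints at [-1.31, 0.383, 0.016, 1.37, -0.006, 1.388, -0.046], TCP at [198.805, 592.52, 231.279] pointing down, gripper open.
Joint ranges: [-2.95, 2.95], [-0.25, 2.06], [-1.52, 1.56], [0.18, 2.33], [-1.44, 4.58], [0.02, 2.06], [-3.01, 3.01]. Speed limits (rad/s): [2.39, 2.39, 3.01, 3.01, 3.14, 3.14, 3.14].

### API

Orientations are given as a rotation vector (axis times angle).
In Python, from bench import robot gives the robot as it stands. Calls block until the motion is done:
- robot.movep(position, orientation): joint-space move of the TCP to a pose.
- robot.servo_line(position, rotation=None, speed=150, force_limit=None): straight line of the TCP; rotation=None keeps the orientation; speed is the mean speed in mm/s. With force_limit (N) it stops when the force on the tool has changed by that much, and returns True; else False.
- robot.set_joints(angles): joint-space move.
- robot.move_gripper(opening, grasp_force=None): finger opening in mm; grasp_force is the grip in N (None keeps the last); returns when the fingers have stopped.
- robot.wait(seconds).
- robot.inverse_kinematics(position, orientation): joint angles nearest the present ones, or None.
- robot.read_state(): the state.
- robot.camera(name): name is "scene" or "top" or "wrist"; returns the picture (420x560x3 uint8, blue, green, red); there is no depth.
- robot.camera_info(name): a dict with "intrinsics" (3x3 intrinsics, pixels), "R" (3x3) and "t" (3): a world point X has camera coordinates R X + t; the wrist camera has in their place "mount" (4x4, takes a point from camera to tool coordinates, whose origin is the TCP and whose axes are the flange's). Camera axes: x right, y down, z forward; pixel columns grow to the right and rows downward; lengths in mm; the calibration is good to about 2 mm. A picture is of the moment at which its call begins: read the wrist's pose just before it. camera_info takes no time and is no camera call.
A pose or a line that the arm cannot do raises robot.MotionError and nothing moves.
- robot.hand_in(): hands the job in; it is judged then, once.
The state is a dict: "time": time; "joints": joint angles; "joint_vel": joint speeds; "joint_torque": joint torques, N m; "ee_pos": TCP position; "orientation": TCP orientation; "wrist_force": force on the tool from outside, world axes, zero at the start; "ft_torque": the same for the moment, N m; "opening": finger opening in mm; "finger_force": force on a finger pad.
Only numpy, scipy, OpenCV 4.12 (cv2) and the standard library are available. Lean on these libraries where they do the work, as an engineer would, in place of code of your own. Each camera call takes 0.05 s, during which the arm holds its last target. There are 200 camera calls.

## Working session

There is one attempt and no reset: what is moved stays moved. The work goes in short steps, each a Python script; the robot and the scene stay as the last script left them, time stands still between calls to the robot, and variables do not carry over. Pictures are saved under pics/ and viewed, at most 14 in all, crops included, and the job is handed in when it is done.

```bash
mkdir -p pics; ls
python3 - <<'E'
from bench import robot
import cv2
for n in("scene","top"):
    cv2.imwrite(f"pics/{n}0.png",robot.camera(n)); i=robot.camera_info(n); print(n,i)
print(robot.camera_info("wrist")); s=robot.read_state(); print(s["ee_pos"],s["orientation"],s["time"])
E
```

```text
pics
scene {'intrinsics': array([[389.15350034,   0.        , 275.63494181],
       [  0.        , 389.15350034, 207.37961605],
       [  0.        ,   0.        ,   1.        ]]), 'R': array([[-0.64883109,  0.76073966, -0.01712862],
       [ 0.57632823,  0.47660041, -0.66385075],
       [-0.49685409, -0.44059871, -0.7476689 ]]), 't': array([ 336.29539507, -270.54516051, 1338.53385945])}
top {'intrinsics': array([[438.55365207,   0.        , 281.68484496],
       [  0.        , 438.55365207, 206.51280106],
       [  0.        ,   0.        ,   1.        ]]), 'R': array([[-0.00218653, -0.99931718, -0.03688361],
       [-0.99837646,  0.00428086, -0.05679895],
       [ 0.05691806,  0.03669953, -0.9977041 ]]), 't': array([ 21.93745078, 511.58482649, 900.32913408])}
{'intrinsics': array([[297.85752171,   0.        , 279.79772407],
       [  0.        , 297.85752171, 206.19664523],
       [  0.        ,   0.        ,   1.        ]]), 'mount': array([[ 5.72768526e-04, -9.61934384e-01, -2.73279917e-01,
         6.99156489e+01],
       [ 9.99999789e-01,  6.34378165e-04, -1.37082023e-04,
        -8.71550791e-01],
       [ 3.05226724e-04, -2.73279781e-01,  9.61934545e-01,
        -1.42401772e+02],
       [ 0.00000000e+00,  0.00000000e+00,  0.00000000e+00,
         1.00000000e+00]])}
[198.67379421 592.10850781 230.3828401 ] [-5.06233310e-01 -3.10027609e+00  2.72331445e-03] 0.1
```

View pics/top0.png

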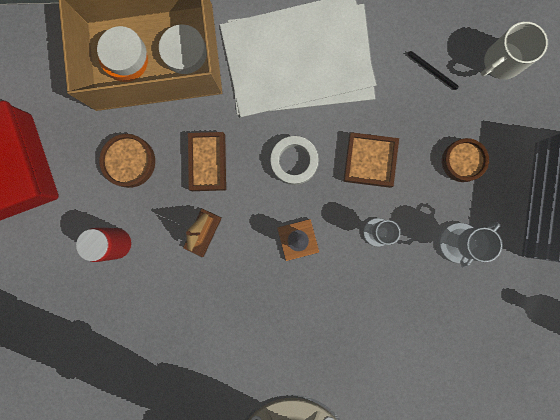

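View pics/scene0.png

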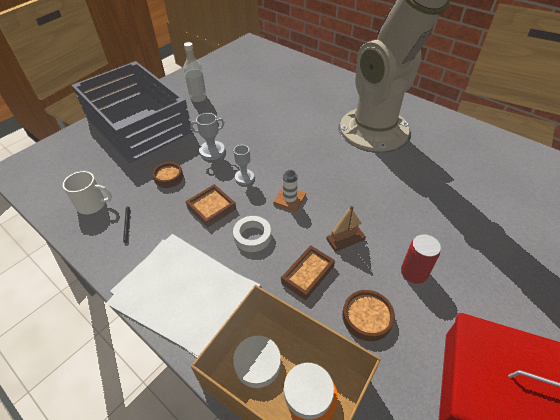

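The top view shows the plinths at (128,160) round, (208,161) oblong, (371,160) square and (465,159) small round. The prizes are the boat at (202,232), the lighthouse at (298,240), the goblet at (382,232) and the cup at (470,243). The can is at (100,244) and the ticket roll at (295,160).

```bash
cat > h.py <<'E'
from bench import robot
import cv2, numpy as np
from scipy.spatial.transform import Rotation as Ro
def down(a):  # tool down, closing direction at world angle a
    c,s=np.cos(a),np.sin(a); return Ro.from_matrix(np.array([[-s,c,0],[c,s,0],[0,0,-1]])).as_rotvec()
def cam(n, st=None):
    i=robot.camera_info(n); K=i["intrinsics"]
    if n!="wrist": return K,i["R"],np.array(i["t"])
    T=np.eye(4); T[:3,:3]=Ro.from_rotvec(st["orientation"]).as_matrix(); T[:3,3]=st["ee_pos"]
    M=np.linalg.inv(T@i["mount"]); return K,M[:3,:3],M[:3,3]
def onplane(C,uv,z):
    K,R,t=C; uv=np.atleast_2d(np.float64(uv)); c=-R.T@t
    d=(np.linalg.inv(K)@np.c_[uv,np.ones(len(uv))].T).T@R
    return c+d*((z-c[2])/d[:,2])[:,None]
def px(C,X):
    K,R,t=C; p=(K@(R@np.atleast_2d(X).T+t[:,None])).T; return p[:,:2]/p[:,2:]
def orange(im,lo=(5,60,40),hi=(22,255,255)):
    return cv2.inRange(cv2.cvtColor(im,cv2.COLOR_BGR2HSV),lo,hi)
E
python3 - <<'E'
from h import *
im=cv2.imread("pics/top0.png"); C=cam("top")
m=orange(im,(5,60,20)); m[:115]=0
cs=cv2.findContours(m,cv2.RETR_EXTERNAL,cv2.CHAIN_APPROX_NONE)[0]
for c in cs:
    if cv2.contourArea(c)<150: continue
    r=cv2.minAreaRect(np.float32(onplane(C,c[:,0],28)[:,:2])); print("px",c[:,0].mean(0).round(),"z28 rect",np.round(r[0],1),np.round(r[1],1),round(r[2],1))
for n,p,z in(("gob",(388,232),112),("cup",(484,244),130),("lh",(299,240),15),("roll",(295,160),30),("boat",(202,235),14)): print(n,onplane(C,p,z)[0].round(0))
hsv=cv2.cvtColor(im,cv2.COLOR_BGR2HSV)
for p in((128,160),(128,136),(208,160),(190,160),(299,226),(205,245)): print(p,hsv[p[1],p[0]])
s=robot.read_state(); print(Ro.from_rotvec(s["orientation"]).as_matrix().round(2))
E
```

```text
px [298. 240.] z28 rect [443.1 -13.2] [71.  70.8] 14.6
px [201. 232.] z28 rect [459.7 187.9] [54.9 90.1] 63.8
px [464. 160.] z28 rect [ 605.3 -354.5] [87.5 94.7] 16.5
px [126. 160.] z28 rect [609.2 345.4] [117.5 112.1] 89.7
px [371. 160.] z28 rect [ 607.1 -164.1] [101.8 103.7] 82.2
px [206. 161.] z28 rect [606.8 176.3] [122.3  77.8] 0.6
gob [ 458. -179.  112.]
cup [ 437. -345.  130.]
lh [442. -16.  15.]
roll [607.  -8.  30.]
boat [453. 188.  14.]
(128, 160) [ 15 137 154]
(128, 136) [ 11 126  87]
(208, 160) [ 16 141 145]
(190, 160) [  8 120  91]
(299, 226) [ 11 154 147]
(205, 245) [  9 145  86]
[[-0.95  0.32 -0.  ]
 [ 0.32  0.95 -0.  ]
 [-0.   -0.   -1.  ]]
```

Run:
```python
from h import *
import json
S={}
for k,y in enumerate((270,80,-90,-270)):
    robot.movep([590,y,270],down(np.pi/2)); s=robot.read_state()
    cv2.imwrite(f"pics/w{k}.png",robot.camera("wrist")); S[k]=dict(ee_pos=list(map(float,s["ee_pos"])),orientation=list(map(float,s["orientation"])))
json.dump(S,open("S.json","w")); print(robot.read_state()["time"])
ims=[cv2.imread(f"pics/w{k}.png") for k in range(4)]
g=np.vstack([np.hstack(ims[:2]),np.hstack(ims[2:])]); cv2.imwrite("pics/grid.png",cv2.resize(g,(800,600),interpolation=cv2.INTER_AREA))
```

```text
4.3917
```

View pics/grid.png

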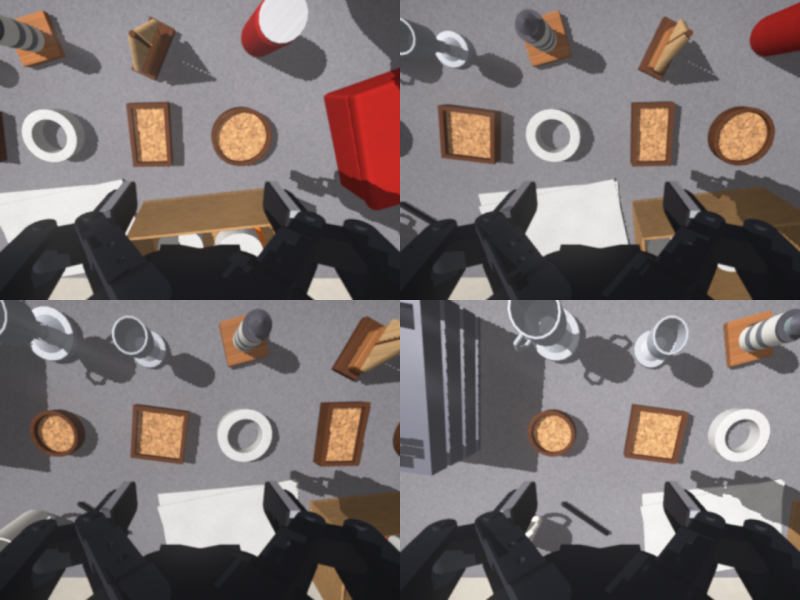

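The wrist grid shows every plinth unobstructed. The boat is in views 0 and 1, the lighthouse in 1 and 2, and the goblet and cup in 2 and 3. I'll measure the plinths and square feet now, and zoom in on the silver prizes and the boat.

```bash
cat >> h.py <<'E'
import json
def wrist(k): S=json.load(open("S.json")); return cv2.imread(f"pics/w{k}.png"),cam("wrist",S[str(k)])
def extents(C,uv,h,ang):
    """centre and size of a block of height h from its outline: visible side walls are bounded by z=0, others by z=h"""
    c=-C[1].T@C[2]; A,B=onplane(C,uv,h)[:,:2],onplane(C,uv,0)[:,:2]; ce=np.zeros(2); sz=[]
    for a in(ang,ang+np.pi/2):
        u=np.array([np.cos(a),np.sin(a)]); hi,lo=(A@u).max(),(A@u).min(); cu=c[:2]@u
        if cu>hi: hi=(B@u).max()
        if cu<lo: lo=(B@u).min()
        ce+=u*(hi+lo)/2; sz.append(hi-lo)
    return ce,sz
E
python3 - <<'E'
from h import *
P={"wide":((608,345),28),"oblong":((607,176),28),"square":((607,-164),28),"small":((605,-355),28),"lh":((442,-16),15),"boat":((455,188),14)}
for k in range(4):
    im,C=wrist(k); m=orange(im,(3,75,20),(22,255,255))
    for n,(p,h) in P.items():
        q=px(C,[*p,h])[0]
        cs=[c for c in cv2.findContours(m,cv2.RETR_EXTERNAL,cv2.CHAIN_APPROX_NONE)[0] if cv2.contourArea(c)>500 and cv2.pointPolygonTest(c,tuple(map(float,q)),True)>-8]
        if not cs: continue
        c=max(cs,key=cv2.contourArea)[:,0]
        if c.min()<=1 or c[:,0].max()>557: continue
        r=cv2.minAreaRect(np.float32(onplane(C,c,h)[:,:2])); a=0 if n in("wide","small") else np.radians(r[2])
        ce,sz=extents(C,c,h,a); print(k,n,ce.round(1),np.round(sz,1),"ang",round(r[2],1))
def crop(k,p,z):
    im,C=wrist(k); u,v=px(C,[*p,z])[0].astype(int); u0=max(0,min(560-130,u-65)); v0=max(0,min(420-100,v-50))
    print(k,p,"origin",u0,v0); return cv2.resize(im[v0:v0+100,u0:u0+130],None,fx=3,fy=3,interpolation=cv2.INTER_CUBIC)
g=np.vstack([np.hstack([crop(2,(458,-179),60),crop(3,(458,-179),60)]),np.hstack([crop(2,(437,-345),20),crop(3,(437,-345),90)])]); cv2.imwrite("pics/c1.png",g)
g=np.vstack([np.hstack([crop(0,(455,188),50),crop(1,(455,188),50)]),np.hstack([crop(1,(442,-14),60),crop(2,(442,-14),60)])]); cv2.imwrite("pics/c2.png",g)
E
```

```text
0 wide [609.6 348.6] [107.3 109.2] ang 69.1
0 oblong [606.8 177.5] [117.8  71.8] ang 1.2
0 boat [451.8 177.7] [66.1 89.5] ang 65.1
1 wide [609.7 348.5] [105.9 107.3] ang 0.1
1 oblong [606.5 178.4] [117.8  73. ] ang 1.3
1 square [ 607.3 -166.8] [96.7 96.7] ang 82.4
1 boat [455.4 194.6] [54.4 96.9] ang 64.3
2 oblong [606.4 177.9] [117.6  72.6] ang 1.6
2 square [ 607.2 -165.6] [98.8 97.3] ang 82.3
2 small [ 605.6 -360.2] [81.7 84. ] ang 0.1
3 square [ 607.  -165.3] [98.8 97.7] ang 82.3
3 small [ 604.9 -360.2] [83.  84.3] ang 88.3
2 (458, -179) origin 132 11
3 (458, -179) origin 298 11
2 (437, -345) origin 0 0
3 (437, -345) origin 136 0
0 (455, 188) origin 140 11
1 (455, 188) origin 311 11
1 (442, -14) origin 126 0
2 (442, -14) origin 285 0
```

View pics/c1.png

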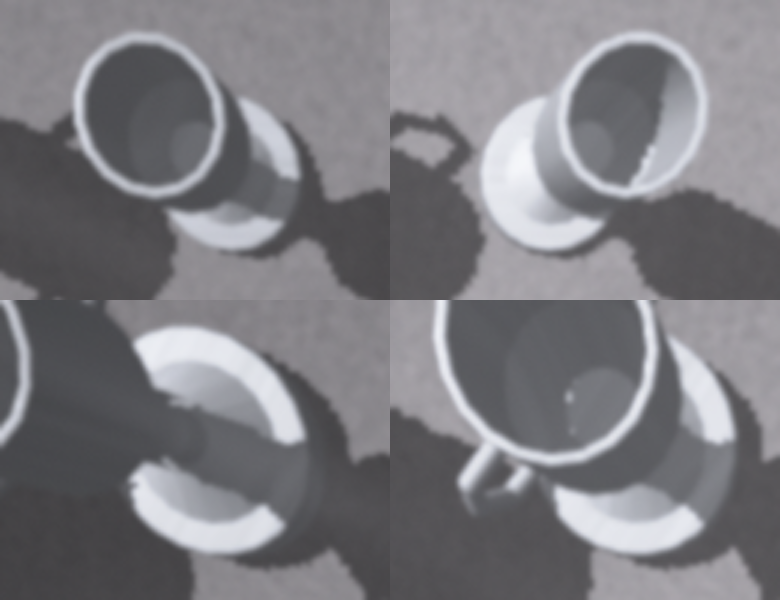

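View pics/c2.png

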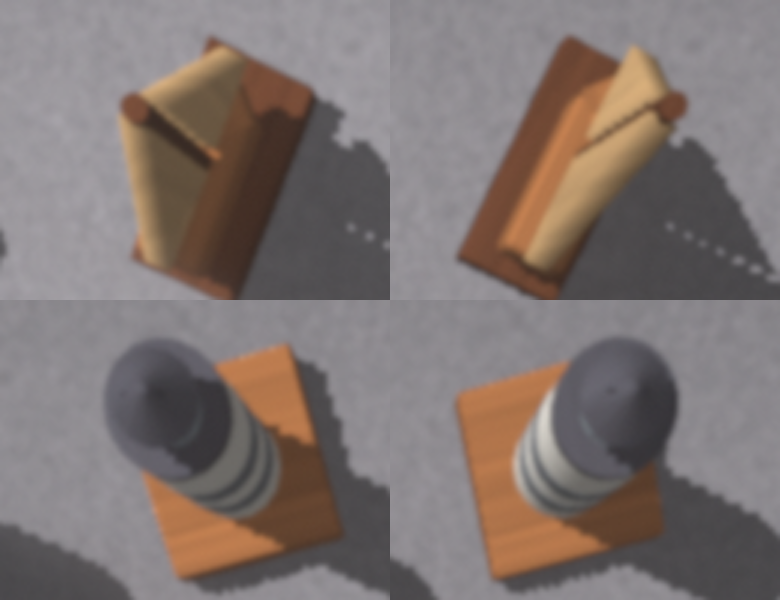

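The zoom shows the goblet rim centred near (182,49) in w2 and (379,49) in w3. The cup foot is at about (72,47) in w2, with a handle toward the lower left of its bowl in w3. The boat and lighthouse are seen obliquely, so I'll take one picture from straight above each prize.

Run:
```python
from h import *
S=json.load(open("S.json")); g=[]
for k,(x,y) in {"cup":(437,-345),"gob":(456,-180),"lh":(443,-15),"boat":(455,188)}.items():
    robot.movep([x+85,y,250],down(np.pi/2)); s=robot.read_state()
    im=robot.camera("wrist"); cv2.imwrite(f"pics/w{k}.png",im); S[k]=dict(ee_pos=list(map(float,s["ee_pos"])),orientation=list(map(float,s["orientation"])))
    json.dump(S,open("S.json","w")); C=cam("wrist",s); u,v=px(C,[x,y,60])[0].astype(int); u0,v0=u-100,max(0,v-75)
    print(k,u0,v0,(-C[1].T@C[2]).round()); g.append(cv2.resize(im[v0:v0+150,u0:u0+200],None,fx=2,fy=2,interpolation=cv2.INTER_CUBIC))
print(robot.read_state()["time"])
cv2.imwrite("pics/c3.png",np.vstack([np.hstack(g[:2]),np.hstack(g[2:])]))
```

```text
cup 179 31 [ 452. -345.  393.]
gob 179 31 [ 472. -179.  393.]
lh 181 31 [458. -17. 392.]
boat 182 31 [470. 186. 392.]
7.3083
```

View pics/c3.png

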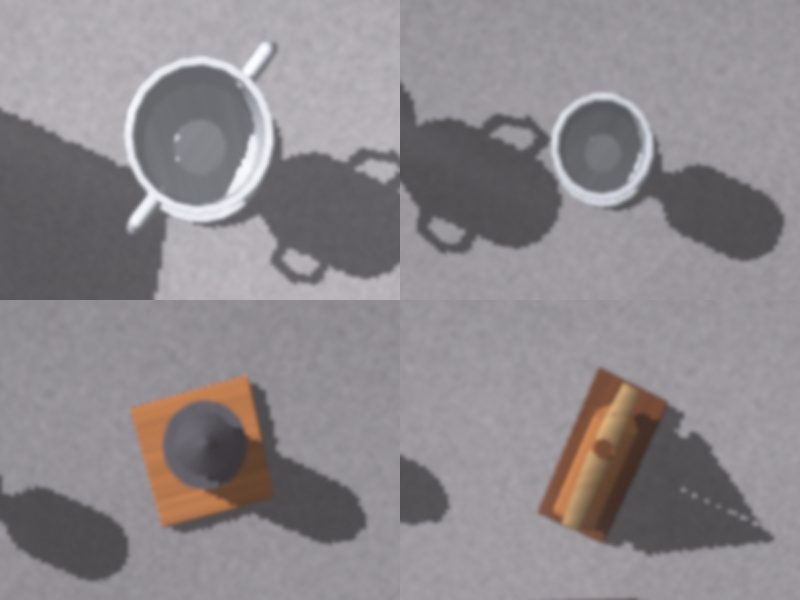

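From above, in pixels of the c3 grid:
- **Cup:** the rim centre is at about (200,133), with handle tips at (267,46) and (133,228).
- **Goblet:** the rim spans 551-653 × 93-207.
- **Lighthouse:** the foot corners are at about (132,408), (248,376), (272,496) and (165,525).
- **Boat:** the foot corners are at about (600,368), (667,402), (607,542) and (540,513), with the mast at (603,449).

Run:
```python
from h import *
def g2p(p,o,q): return (np.array(p,float)-np.array(q))/2+o
for n,o,q,z,pts in (("cup",(179,31),(0,0),130,[(126,133),(274,133),(199,56),(199,210)]),("gob",(179,31),(400,0),112,[(551,150),(653,150),(602,93),(602,207)])):
    _,C=wrist(n); X=onplane(C,g2p(pts,o,q),z)[:,:2]; print(n,X.round(1).tolist(),"mid",((X[0]+X[1])/2).round(1),((X[2]+X[3])/2).round(1),np.linalg.norm(X[0]-X[1]),np.linalg.norm(X[2]-X[3]))
_,C=wrist("cup")
for z in(106,): 
    H=onplane(C,g2p([(267,46),(133,228)],(179,31),(0,0)),z)[:,:2]; d=H[0]-H[1]; print("handles",H.round(1),np.linalg.norm(d),np.degrees(np.arctan2(d[1],d[0])),H.mean(0))
# two-view rim centres
def tri(obs):
    A=[];b=[]
    for k,p in obs:
        C=wrist(k)[1]; c=-C[1].T@C[2]; d=onplane(C,p,0)[0]-c; d/=np.linalg.norm(d); M=np.eye(3)-np.outer(d,d); A.append(M); b.append(M@c)
    return np.linalg.lstsq(np.vstack(A),np.hstack(b),rcond=None)[0]
print("gob tri",tri([(2,(181.7,49.3)),(3,(379,49.3)),("gob",(280,106))]))
for n,h,o,q,pts in(("lh",15,(181,31),(0,300),[(132,408),(248,376),(272,496),(165,525)]),("boat",14,(182,31),(400,300),[(600,368),(667,402),(607,542),(540,513)])):
    im,C=wrist(n); m=orange(im,(3,75,20),(22,255,255)); q0=px(C,[443,-15,15] if n=="lh" else [455,188,14])[0]
    c=min(cv2.findContours(m,cv2.RETR_EXTERNAL,cv2.CHAIN_APPROX_NONE)[0],key=lambda c:np.linalg.norm(c[:,0].mean(0)-q0)+(1e4 if cv2.contourArea(c)<800 else 0))[:,0]
    r=cv2.minAreaRect(np.float32(onplane(C,c,h)[:,:2])); print(n,[np.round(x,1).tolist() for x in extents(C,c,h,np.radians(r[2]))],r[2])
    X=onplane(C,g2p(pts,o,q),h)[:,:2]; print(" corners",X.mean(0).round(1),[round(float(np.linalg.norm(X[i]-X[i-1])),1) for i in range(4)],np.degrees(np.arctan2(*(X[0]-X[3])[::-1])))
print("mast",onplane(wrist("boat")[1],g2p((603,449),(182,31),(400,300)),128), "lhcap",onplane(wrist("lh")[1],g2p((205,445),(181,31),(0,300)),105))
for p in (443,-15),(437,-345): pass
```

```text
cup [[432.7, -376.4], [432.6, -315.0], [403.5, -346.1], [463.8, -346.1]] mid [ 432.6 -345.7] [ 433.6 -346.1] 61.44357404622526 60.285511741086125
gob [[458.4, -202.0], [458.2, -156.4], [434.7, -179.3], [483.0, -179.1]] mid [ 458.3 -179.2] [ 458.9 -179.2] 45.5925318244886 48.38079400338907
handles [[ 395.1 -316.5]
 [ 473.2 -377.4]] 99.05498452971511 142.06163677563688 [ 434.13989185 -346.96817854]
gob tri [ 457.46582934 -179.13804832  112.50117946]
lh [[441.7, -13.4], [72.3, 72.4]] 14.59984302520752
 corners [441.6 -12.8] [70.2, 70.3, 69.6, 68.2] -164.7891530244399
boat [[457.1, 188.4], [44.4, 89.7]] 65.17402648925781
 corners [457.3 189.8] [90.2, 43.6, 88.8, 45.2] 155.69368978883668
mast [[457.43046513 188.71456414 128.        ]] lhcap [[442.08275675 -13.3650134  105.        ]]
```

All sizes check out against the given ones. Starting with the boat.

```bash
cat >> h.py <<'E'
def log(t):
    s=robot.read_state(); print(t,"t",round(s["time"],1),"ee",np.round(s["ee_pos"],1),"open",round(s["opening"],1),"ff",np.round(s["finger_force"],1),"wf",np.round(s["wrist_force"],1)); return s
def pick(x,y,z,a,pre,force,lift=170):
    robot.movep([x,y,z+lift],down(a)); robot.move_gripper(pre)
    robot.servo_line([x,y,z+60],speed=200); 
    if robot.servo_line([x,y,z],speed=70,force_limit=8): log("STOPPED early"); return False
    log("at"); robot.move_gripper(0,force); log("closed")
    robot.servo_line([x,y,z+15],speed=40); robot.servo_line([x,y,z+lift],speed=180); s=log("lifted"); return s["finger_force"]
def place(x,y,z,a,lift=170):
    robot.movep([x,y,z+lift],down(a)); robot.servo_line([x,y,z+18+30],speed=150); robot.wait(.2)
    r=robot.servo_line([x,y,z+18-4],speed=20,force_limit=4); s=log(f"down contact={r}, want z {z+18}"); return s["ee_pos"][2]-(z+18)
def release(x,y,z,w,lift=170):
    robot.move_gripper(min(85,w+4)); robot.move_gripper(min(85,w+22)); robot.wait(.2); s=robot.read_state()["ee_pos"]
    robot.servo_line([s[0],s[1],z+18+70],speed=120); robot.servo_line([s[0],s[1],z+lift],speed=200); log("away")
OBJ={"boat":((457.2,188.7),63,65.2,(606.6,178),91.4,10),"lh":((441.7,-13.4),58,90,(607.2,-165.7),67.7,40),
 "gob":((458.2,-179.2),70,69,(605.2,-360.2),59.3,46),"cup":((433.3,-346),88,52,(609.6,348.5),119.8,62)}
E
python3 - <<'E'
from h import *
for n,(p,z,a,q,b,w) in OBJ.items():
    for xy,ang,zs in((p,a,(z,z+170)),(q,b,(z+18,z+170))):
        for zz in zs:
            j=robot.inverse_kinematics([*xy,zz],down(np.radians(ang))); print(n,zz,None if j is None else np.round(j,2))
p,z,a,q,b,w=OBJ["boat"]; pick(*p,z,np.radians(a),60,40)
E
```

```text
boat 63 [-0.7   0.27  0.28  1.94 -0.09  0.95  0.76]
boat 233 [-0.72  0.1   0.29  1.73 -0.03  1.32  0.71]
boat 81 [-0.53  0.51  0.26  1.55 -0.14  1.1   1.36]
boat 233 [-0.54  0.4   0.29  1.36 -0.11  1.4   1.34]
lh 58 [-0.41  0.17  0.4   2.08 -0.08  0.91  1.61]
lh 228 [-0.44 -0.03  0.39  1.86  0.01  1.31  1.52]
lh 76 [-0.14  0.54  0.49  1.57 -0.28  1.1   1.6 ]
lh 228 [-0.16  0.43  0.53  1.38 -0.21  1.39  1.55]
gob 70 [-0.23  0.28  0.62  1.95 -0.2   0.97  1.69]
gob 240 [-0.26  0.09  0.62  1.73 -0.05  1.34  1.57]
gob 88 [ 0.06  0.75  0.73  1.32 -0.49  1.25  1.84]
gob 240 [ 0.08  0.65  0.74  1.11 -0.42  1.52  1.77]
cup 88 [-0.03  0.45  0.82  1.78 -0.37  1.08  1.83]
cup 258 [-0.12  0.29  0.92  1.55 -0.24  1.41  1.73]
cup 106 [-0.66  0.63  0.15  1.29 -0.09  1.23  1.58]
cup 258 [-0.66  0.56  0.16  1.07 -0.08  1.52  1.57]
at t 10.0 ee [457.5 188.8  63.4] open 59.9 ff 0.0 wf [ 0.7  0.1 -0.7]
closed t 10.5 ee [457.3 188.8  63.2] open 9.4 ff 42.3 wf [0.2 0.4 1.5]
lifted t 12.0 ee [456.6 188.4 231.8] open 9.7 ff 41.7 wf [ 0.7  0.1 -2.6]
```

Run:
```python
from h import *
p,z,a,q,b,w=OBJ["boat"]; print(place(*q,z,np.radians(b)))
cv2.imwrite("pics/b1.png",cv2.resize(robot.camera("scene")[200:320,220:380],None,fx=4,fy=4))
```

```text
down contact=True, want z 81 t 15.2 ee [606.6 178.2  81.3] open 9.5 ff 42.8 wf [0.3 0.6 5.4]
0.27123042621640536
```

View pics/b1.png

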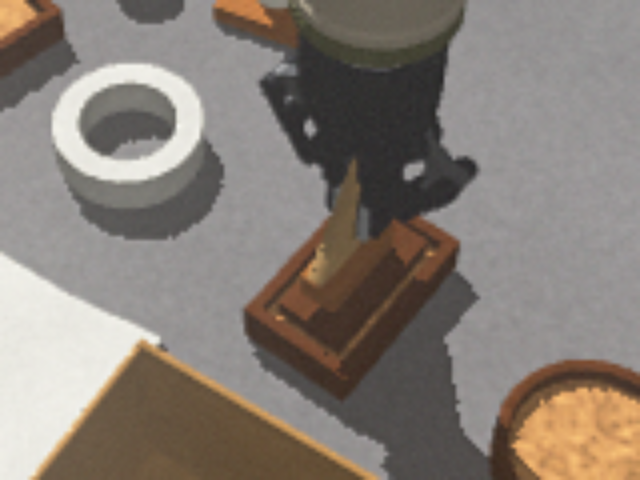

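The boat's foot sits inside the oblong recess (rim corners at about (345,390) and (455,240)), and the contact height matches. I'll release it and continue with the lighthouse.

Run:
```python
from h import *
p,z,a,q,b,w=OBJ["boat"]; release(*q,z,w)
for n,f in(("lh",45),("gob",40)):
    p,z,a,q,b,w=OBJ[n]; ff=pick(*p,z,np.radians(a),w+30,f)
    if not ff or ff<20: print("grip?"); break
    e=place(*q,z,np.radians(b)); print(n,"dz",e)
    if abs(e)>4: break
    release(*q,z,w)
cv2.imwrite("pics/top1.png",robot.camera("top"))
```

```text
away t 17.2 ee [605.2 177.7 232.3] open 32.1 ff 0.0 wf [-1.1  1.  -0.5]
at t 20.4 ee [442.  -13.4  58.4] open 69.9 ff 0.0 wf [-0.7  0.2  0.4]
closed t 20.8 ee [442.  -13.2  58.5] open 39.1 ff 44.8 wf [-1.1 -0.1  5.9]
lifted t 22.3 ee [441.  -13.4 226.8] open 38.9 ff 45.7 wf [-0.1 -1.2 -3.8]
down contact=True, want z 76 t 25.7 ee [ 607.1 -165.6   76.6] open 39.3 ff 46.4 wf [-0.7  0.4  5.5]
lh dz 0.5923499055611359
away t 27.7 ee [ 605.7 -165.   227.4] open 62.0 ff 0.0 wf [ 0.   1.1 -0.8]
at t 30.4 ee [ 458.5 -179.4   70.4] open 76.0 ff 0.0 wf [-0.2 -0.7 -0.1]
closed t 30.8 ee [ 458.7 -179.3   70.6] open 42.9 ff 39.7 wf [-0.5  0.5  5.7]
lifted t 32.3 ee [ 457.6 -178.9  238.9] open 43.1 ff 40.8 wf [-0.1  0.8 -2.7]
down contact=True, want z 88 t 35.7 ee [ 605.3 -360.    88.7] open 43.1 ff 40.6 wf [-0.2  0.2  5.4]
gob dz 0.7059375869993971
away t 37.8 ee [ 604.4 -359.4  239.5] open 68.1 ff 0.0 wf [ 0.6 -0.7  0. ]
```

View pics/top1.png

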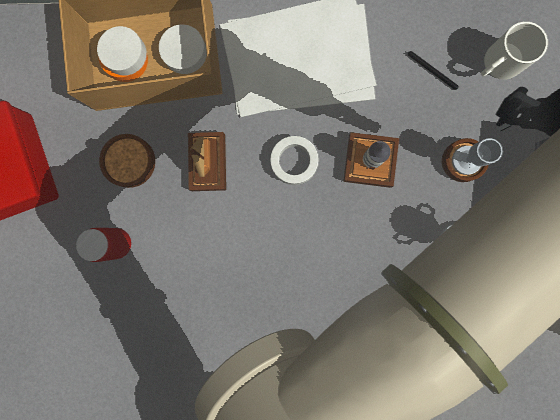

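The boat (205,160), lighthouse (371,158) and goblet (466,160) sit in their recesses. Now the cup.

Run:
```python
from h import *
p,z,a,q,b,w=OBJ["cup"]; L=195
ff=pick(*p,z,np.radians(a),85,50,L)
if ff and ff>20:
    robot.movep([560,-60,z+L],down(np.radians(85))); robot.movep([560,130,z+L],down(np.radians(103)))
    e=place(*q,z,np.radians(b),L); print("dz",e)
    if abs(e)<4: release(*q,z,w,L); robot.movep([480,200,300],down(np.radians(110)))
log("end"); g=np.hstack([robot.camera("top")[80:300],robot.camera("scene")[130:350]]); cv2.imwrite("pics/end.png",np.vstack([g[:,:560],g[:,560:]]))
```

```text
at t 40.7 ee [ 433.5 -346.3   88.4] open 84.9 ff 0.0 wf [-1.2  0.2  0.7]
closed t 41.1 ee [ 433.9 -346.2   88.8] open 58.7 ff 52.9 wf [0.3 1.4 5.4]
lifted t 42.8 ee [ 433.  -345.6  282. ] open 59.2 ff 54.5 wf [ 0.  -0.5 -4.4]
down contact=True, want z 106 t 48.3 ee [609.5 348.7 106.8] open 58.5 ff 55.2 wf [-0.4  1.4  5.9]
dz 0.8296005013660306
away t 50.5 ee [608.1 348.2 281.4] open 83.6 ff 0.0 wf [-0.4 -0.3 -0.4]
end t 51.3 ee [479.6 201.6 299.6] open 84.3 ff 0.0 wf [ 0.3  0.7 -1. ]
```

View pics/end.png

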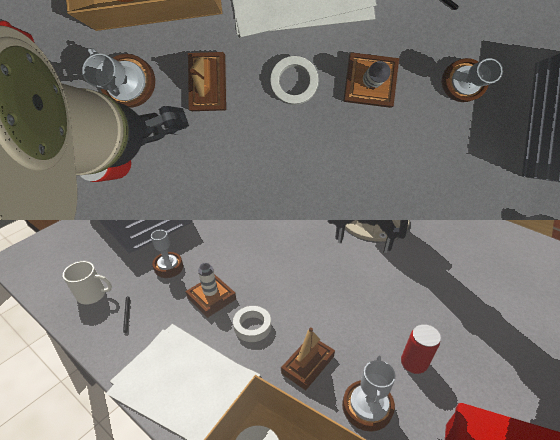

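All four prizes stand in their recesses: in the lower scene half, the goblet at (168,262), the lighthouse at (210,290), the boat at (308,360) and the cup at (370,400). The can and ticket roll haven't moved.

```bash
python3 -c "
from bench import robot
print(robot.hand_in())"
```

```text
the job is handed in; nothing more can be done
None
```

I stood all four prizes upright in their matching plinths, released them without touching the can or ticket roll, and handed the job in at about 51 s; no verdict came back.

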